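# Lock the filter housing lid with the T-key

### The job

One of the two fasteners on the lid of the dust-filter housing is still open: its slot points across the housing, while the locked one's slot runs along the housing's long side. Take the T-handled key out of the key stand, press its flat blade fully home in the open fastener's slot, then turn it clockwise (seen from above) to the stop so that it is locked, and let go, leaving the key standing upright in the slot. Leave the round-knobbed key in the stand.

Things in the scene. Friction and masses are not known exactly. Their poses are not given: they have to be found in the camera images.
- tee_key: Steel T-key hanging upright in a stand, 100 mm tall, 250 g. Origin: centre of the blade's lower end; z up. Flat blade 32 (x) by 12 (y) mm, z 0 to 26. Collar 54 mm across, z 38 to 44, rests on the stand. Handle: dark cross bar 80 mm long along x like the blade, 14 mm thick (y), z 78 to 100: grip it across y at z 89. Same after half a turn. Lift 50 mm straight up to clear the stand.
- knob_key: The other key, to be left in the stand: same collar and height, but a round knob 42 mm across for a handle and a square 22 mm foot. Origin: centre of the foot's lower end, z up. The white stand has a plate 90 by 240 mm, 8 mm thick, its top 75 mm above the table, with two round 42 mm holes 130 mm apart.
- open_fastener_slot (a point): Centre of the slot's mouth on top of the open fastener, 102 mm above the table; z up, x along the slot, turning with it. Slot 36 (x) by 16 (y) by 24 mm deep, mouth bevelled 3 mm; the blade fits either way round and rests on its floor. The fastener is an aluminium boss 64 by 42 mm, 28 mm tall, on a dark disc on the white lid of a grey box 180 by 300 mm. The equal one 170 mm away is locked.
- open_fastener (a joint): Clockwise turn of the open fastener seen from above, rad: 0 open, 1.2 (69 degrees) the locked stop, slot along the housing's long side. Starts at 0 to 0.25. Turns stiffly (0.15 N m) and stays where left. The blade has about 8 degrees of play in the slot, so the key must turn that much farther than the fastener.

How it is judged:
By the outcome, as a careful person would: the job done as asked, in the order asked, and still so for the second after the job is handed in, with the robot touching nothing.
It also fails if it takes over 45 s, if anything falls off the work surface, if the arm or the gripper's body presses on something with over 40 N, if the wrist force passes 120 N, or if a joint passes its speed limit or range.

### The arm

A 6-joint arm with a two-finger parallel gripper is mounted at the origin on the work surface. World frame = base frame: x ahead of the robot, y to its left, z up, the work surface at z = 0. Lengths are in mm, angles in rad, forces in N, time in s.
With the tool pointing down it reaches from about 275 to 1000 mm from the base axis. Payload 8.4 kg.
Tool frame: the origin (TCP) lies at the very end of the fingers, on their centre line; the grasp point (between the pads) lies 19 mm behind it; z points along the fingers, y is the direction in which the jaws open and shut (so a half turn about z gives the same grasp; the last joint's range is limited). The gripper opens to 85 mm and grips with 20 to 120 N. Pads are 22 mm wide; open, the fingers measure 114 mm over their backs; the gripper's body (76 mm by 85 mm) begins 54 mm behind the grasp point. The pads swing forward as they close: fully open they stand 13 mm farther back than shut.
Start: joints at [-0.002, 0.353, 1.633, -0, 1.155, -0.002], TCP at [625.002, -0, 231.281] pointing down, gripper open.
Joint ranges: [-2.63, 2.63], [-0.92, 2.1], [0.06, 2.66], [-1.3, 4.44], [0, 2.69], [-3.02, 3.02]. Speed limits (rad/s): [2.22, 2.22, 2.79, 3.14, 3.14, 3.14].

### API

Orientations are given as [roll, pitch, yaw] about the fixed x, y, z axes, in that order (R = Rz(yaw) Ry(pitch) Rx(roll)).
In Python, from rig import readout, grab_frame, calibration, r gives the robot as it stands. The module is installed in compiled form; this text tells all that it offers.
- The arm moves only by the tool play_rows, never from a script. Its argument "rows" is a list of rows, each a list of 3 entries, a list of its own where there are three numbers: the closure in counts, from 0 (fully open) to 255 (shut), then the shift along the tool's x, y, z in cm, then the turn, a rotation vector about the tool's x, y, z in rad. In form: [[gripper, [dx, dy, dz], [rx, ry, rz]], ...]. A call has 1 to 12 rows; each row is the pose to reach, as a shift and turn from the pose commanded when the call began, along the tool's axes at that moment; what a row does not reach only later rows make up. A row lasts 1/12 s, in which the tool goes at most 41.7 mm and 7.16 degrees, less where a joint would pass 70% of its speed; a pose out of reach is approached as far as the arm can. A call with a gripper value outside its range is refused whole. The fingers move at their own pace and stop on an object; "squeeze" is the grip in N (left out, the last holds). Time passes only in rows, so rows that repeat a pose let the fingers close. It gives the time, the measured TCP pose, the force and the opening at its end, in the units of the state.
- readout.sense(): the state, without advancing time (a new reading comes with each control period).
- grab_frame(name): name is "scene" or "side" or "wrist"; returns (picture, depth): 480x640x3 uint8, red, green, blue; 480x640 float32, mm along the optical axis (not along the pixel's ray), 0 where there is no reading.
- calibration(name): a dict with "vfov" (degrees; the focal length in pixels is half the picture's height over the tangent of half this angle, whatever the lens; pixels are square), "cx", "cy" (the principal point, pixels), "cam_to_world" (4x4, takes a point from camera to world coordinates). Camera axes: x right, y down, z forward; pixel columns grow to the right and rows downward; lengths in mm; the calibration is good to about 2 mm. A picture is of the moment at which its call begins: read the wrist's pose just before it. calibration takes no time and is no camera call; for the wrist camera it gives the pose at the moment of the call.
- r.sign_off(): hands the job in, once; it reports no verdict.
The state is a dict: "clock": time; "qpos": joint angles; "qvel": joint speeds; "joint_efforts": joint torques, N m; "eef_pos": TCP position; "tcp_rot": TCP orientation; "contact_force": force on the tool from outside, world axes, zero at the start; "wrist_torque": the same for the moment, N m; "opening": opening from 0.0 (shut) to 1.0 (fully open).
Only numpy, scipy, OpenCV 4.12 (cv2) and the standard library are available. Lean on these libraries where they do the work, as an engineer would, in place of code of your own. Each camera call takes 0.05 s, during which the arm holds its last target.

## Working session

There is one attempt and no reset: what is moved stays moved. The work goes in short steps, Python scripts to look and compute and a tool call to move; the robot and the scene stay as the last step left them, time stands still between calls to the robot, and variables do not carry over. Pictures are saved under pics/ and viewed, and the job is handed in when it is done.

Besides the shell and the picture viewer there is one more tool, called after ">>>" as name(argument=value, ...), one argument or row to a line, values as JSON. play_rows: Moves the arm, as the interface text tells. Its arguments: {"type":"object","properties":{"rows":{"type":"array"},"squeeze":{"type":"number"}},"required":["rows"]}

```bash
mkdir -p pics; python3 - <<'E'
from rig import readout, grab_frame, calibration, r
import cv2,numpy as np
print(readout.sense())
for n in ["scene","side","wrist"]:
    c=calibration(n); p,d=grab_frame(n)
    np.savez(f"pics/{n}0.npz",p=p,d=d,**{k:np.array(v) for k,v in c.items()})
    cv2.imwrite(f"pics/{n}0.png",p[:,:,::-1]); print(n,c)
E
```

```text
{'clock': 0.0, 'qpos': array([-2.39328431e-03,  3.53687681e-01,  1.63413392e+00, -7.29377454e-06,
        1.15517720e+00, -2.38646697e-03]), 'qvel': array([-1.31326192e-05,  7.71931683e-04,  7.47486407e-04, -9.66806108e-04,
        1.15060360e-04,  8.99993327e-05]), 'joint_efforts': array([-2.03471049e-03, -6.05236173e+01, -3.42063046e+01, -2.62302356e-04,
        9.48130677e-03,  3.61521288e-06]), 'eef_pos': array([6.24529240e+02, 3.03862402e-03, 2.30537073e+02]), 'tcp_rot': array([-3.14018650e+00,  3.31294871e-06,  1.57079246e+00]), 'contact_force': array([-0.14126858,  1.02473798, -0.3769859 ]), 'wrist_torque': array([-0.04197857, -0.03960438,  0.01910455]), 'opening': 0.9963763115382887}
scene {'vfov': 47.429403744729925, 'cx': 326.650871061982, 'cy': 230.57774123840636, 'cam_to_world': array([[ 8.18412154e-01,  3.27922926e-01, -4.71877210e-01,
         9.74063144e+02],
       [ 5.74530341e-01, -4.51537701e-01,  6.82662868e-01,
        -6.25169540e+02],
       [ 1.07904543e-02, -8.29807362e-01, -5.57945613e-01,
         6.45414920e+02],
       [ 0.00000000e+00,  0.00000000e+00,  
[... 229 characters left out ...]
,
       [-4.96560318e-01,  6.71779141e-01, -5.49673208e-01,
         4.49733106e+02],
       [-1.02575387e-02, -6.37759735e-01, -7.70167062e-01,
         7.35372664e+02],
       [ 0.00000000e+00,  0.00000000e+00,  0.00000000e+00,
         1.00000000e+00]])}
wrist {'vfov': 60.64214961262456, 'cx': 316.757918895906, 'cy': 236.53267747590698, 'cam_to_world': array([[ 9.99998441e-01,  4.75401523e-04, -1.70035546e-03,
         6.25130232e+02],
       [-2.08002190e-05, -9.59827559e-01, -2.80590548e-01,
         6.93674066e+01],
       [-1.76544120e-03,  2.80590146e-01, -9.59826053e-01,
         3.72813806e+02],
       [ 0.00000000e+00,  0.00000000e+00,  0.00000000e+00,
         1.00000000e+00]])}
```

View pics/scene0.png

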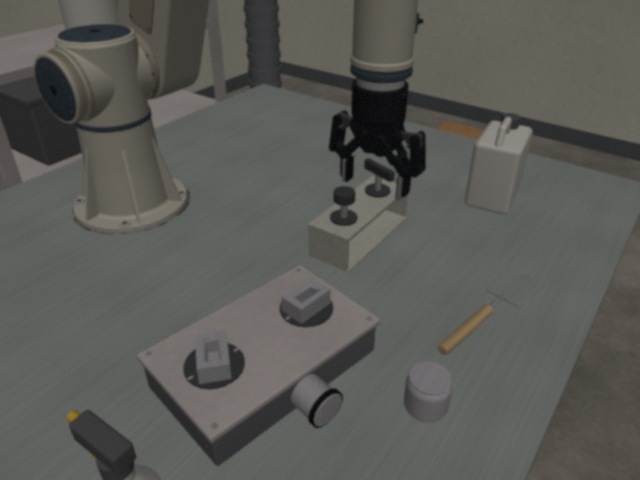

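View pics/side0.png

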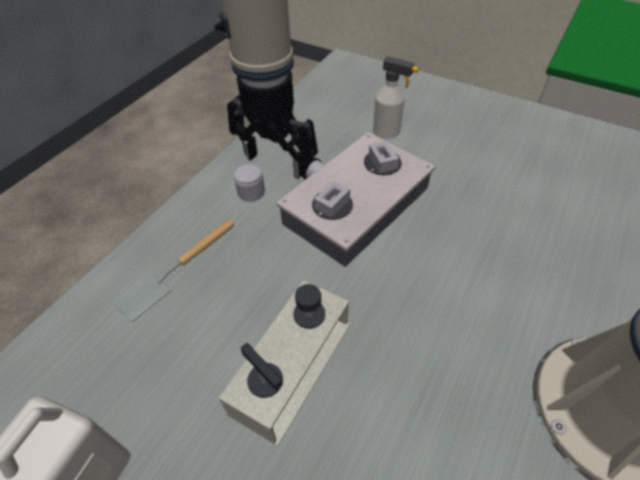

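View pics/wrist0.png

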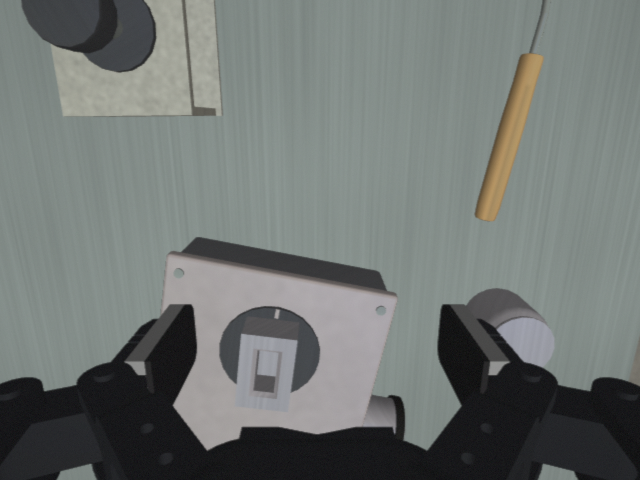

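Scene: the open fastener looks to be the left one at (212,360), with its slot across the box. The locked one is at (305,300). The T-key is in the rear hole at (378,178). Next I measure them in 3D.

```bash
cat > h.py <<'E'
import numpy as np,cv2
def cloud(f):
    z=np.load(f); d=z['d'].astype(float); fl=240/np.tan(np.radians(float(z['vfov']))/2)
    v,u=np.mgrid[:480,:640]; P=np.stack([(u-z['cx'])/fl*d,(v-z['cy'])/fl*d,d],-1)
    T=z['cam_to_world']; W=P@T[:3,:3].T+T[:3,3]; W[d<=0]=np.nan
    return W,z['p']
def pix(f,pts):
    z=np.load(f); fl=240/np.tan(np.radians(float(z['vfov']))/2);T=z['cam_to_world']
    c=(np.atleast_2d(pts)-T[:3,3])@T[:3,:3]; return np.c_[c[:,0]/c[:,2]*fl+z['cx'],c[:,1]/c[:,2]*fl+z['cy']]
def rect(p):
    (c,s,a)=cv2.minAreaRect(p[:,:2].astype(np.float32)); return np.round(c,1),np.round(s,1),round(a,1)
E
python3 - <<'E'
from h import *
for n,seeds in [("scene",{'open':(200,352),'lock':(318,296),'tee':(378,168),'lid':(255,330)}),("side",{'open':(372,152),'lock':(325,205),'tee':(258,365),'lid':(360,190)})]:
    W,p=cloud(f"pics/{n}0.npz")
    for k,(u,v) in seeds.items(): print(n,k,W[v,u].round(1))
    Z=W[...,2]
    def comps(lo,hi,reg):
        m=((Z>lo)&(Z<hi)&(W[...,0]>300)&(W[...,0]<1000)&reg).astype(np.uint8)
        nn,l,s,c=cv2.connectedComponentsWithStats(m)
        for i in range(1,nn):
            if s[i,4]>60: 
                q=W[l==i]; print(n,lo,hi,s[i,4],c[i].round(),rect(q),'z',np.median(q[:,2]).round(1))
    comps(96,108,W[...,1]<400); comps(128,145,W[...,1]<600); comps(70,80,W[...,1]<600)
E
```

```text
scene open [ 543.4 -296.6  100.5]
scene lock [ 606.4 -113.9  102.8]
scene tee [494.  249.9 132.7]
scene lid [ 553.  -199.6   69.7]
scene 96 108 772 [305. 294.] (array([ 585.9, -117.6]), array([67.6, 44.3]), 81.8) z 101.6
scene 96 108 991 [211. 351.] (array([ 552.5, -284.4]), array([42. , 67.4]), 47.8) z 101.6
scene 128 145 398 [499. 156.] (array([693.8, 483.1]), array([164.3,  80.5]), 59.8) z 136.5
scene 128 145 226 [379. 167.] (array([491.7, 254.5]), array([17.1, 81.3]), 74.5) z 135.4
scene 128 145 265 [344. 193.] (array([494.2, 123.1]), array([39.8, 41.9]), 31.3) z 136.4
scene 128 145 121 [135. 474.] (array([ 636.6, -471. ]), array([ 9.7, 25.7]), 37.8) z 134.2
scene 70 80 217 [493. 182.] (array([692.3, 478.3]), array([157.4,  79.9]), 56.7) z 75.1
scene 70 80 2051 [356. 211.] (array([492.6, 189.4]), array([ 93. , 242.5]), 0.9) z 75.0
scene 70 80 181 [294. 276.] (array([525.1, -64.5]), array([51.3, 40.8]), 75.9) z 70.7
scene 70 80 8483 [260. 352.] (array([ 570.4, -202.2]), array([306.5, 186.3]), 79.0) z 70.9
scene 70 80 159 [151. 359.] (array([ 477.4, -329.5]), array([20.7, 52.3]), 6
[... 493 characters left out ...]
de 128 145 111 [391.  86.] (array([ 623.9, -475.8]), array([35.8, 29. ]), 24.9) z 134.1
side 128 145 532 [308. 296.] (array([490.7, 127.8]), array([41.1, 40.4]), 78.9) z 137.1
side 128 145 591 [261. 365.] (array([490.1, 257.3]), array([14.8, 80.7]), 74.4) z 136.9
side 128 145 454 [ 82. 453.] (array([614.9, 462.2]), array([10.1, 70.6]), 15.2) z 137.0
side 70 80 106 [388. 112.] (array([ 618.6, -461. ]), array([69.7, 33.4]), 23.2) z 75.4
side 70 80 5015 [355. 189.] (array([ 567.5, -198.7]), array([307. , 187.1]), 78.7) z 71.2
side 70 80 5946 [283. 359.] (array([491. , 192.1]), array([ 91.6, 241.2]), 0.6) z 75.5
side 70 80 159 [106. 460.] (array([615.6, 453.7]), array([ 9.9, 55.1]), 19.9) z 74.6
```

The measurements fit the given sizes:

| Item | Position (mm) | Direction |
|---|---|---|
| T-key | (491, 256), top at 137 | Bar at about 164.5° |
| Open slot | (551.5, -284), top at 102 | About 137° |
| Housing long axis | – | About 79° |

That means about 57° still to turn. I move above the key first.

>>> play_rows(
  rows=[
    [0,[25.6,-13.4,5.0],[0,0,-1.298]],
    [0,[25.6,-13.4,5.0],[0,0,-1.298]],
    [0,[25.6,-13.4,5.0],[0,0,-1.298]],
    [0,[25.6,-13.4,5.0],[0,0,-1.298]],
    [0,[25.6,-13.4,5.0],[0,0,-1.298]],
    [0,[25.6,-13.4,5.0],[0,0,-1.298]],
    [0,[25.6,-13.4,5.0],[0,0,-1.298]],
    [0,[25.6,-13.4,5.0],[0,0,-1.298]],
    [0,[25.6,-13.4,5.0],[0,0,-1.298]],
    [0,[25.6,-13.4,5.0],[0,0,-1.298]],
    [0,[25.6,-13.4,5.0],[0,0,-1.298]],
    [0,[25.6,-13.4,5.0],[0,0,-1.298]],
  ],
)

```text
clock: 1.15
eef_pos: [490.7, 256.1, 181.1]
tcp_rot: [-3.141, -0.0, 2.871]
contact_force: [0.2, 0.5, 0.4]
opening: 0.999
```

```bash
cat > cap.py <<'E'
import sys
from rig import readout, grab_frame, calibration
import cv2,numpy as np
tag=sys.argv[1]; 
for n in sys.argv[2:]:
    c=calibration(n); p,d=grab_frame(n)
    np.savez(f"pics/{n}{tag}.npz",p=p,d=d,**{k:np.array(v) for k,v in c.items()})
    cv2.imwrite(f"pics/{n}{tag}.png",p[:,:,::-1])
s=readout.sense(); print({k:np.round(s[k],3) for k in ['clock','qpos','eef_pos','tcp_rot','contact_force','wrist_torque','opening']})
E
python3 cap.py 1 wrist side
```

```text
{'clock': np.float64(1.25), 'qpos': array([ 0.478,  0.298,  1.835,  0.   ,  1.008, -0.818]), 'eef_pos': array([490.875, 255.929, 181.124]), 'tcp_rot': array([-3.141, -0.   ,  2.867]), 'contact_force': array([-0.645,  0.214,  0.02 ]), 'wrist_torque': array([-0.02 , -0.042,  0.024]), 'opening': np.float64(1.001)}
```

View pics/wrist1.png

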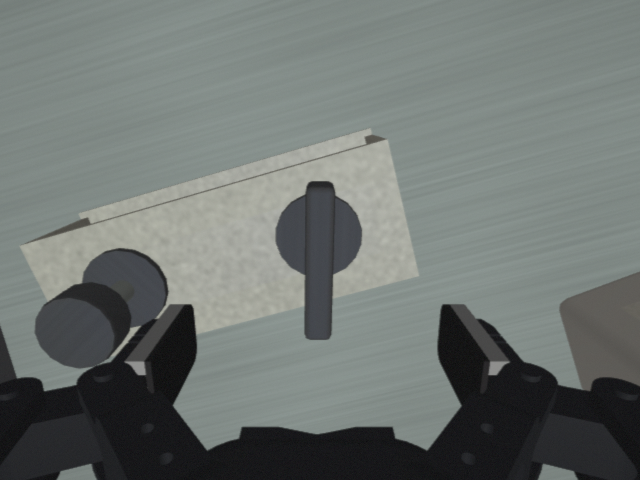

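The bar is centred between the jaws (column about 319) and upright in the picture, so the angle is right. Next I check its position with the wrist depth.

```bash
python3 - <<'E'
from h import *
for f in ["pics/wrist1.npz","pics/side1.npz"]:
    W,p=cloud(f); m=(abs(W[...,0]-491)<55)&(abs(W[...,1]-256)<50)&(W[...,2]>131)&(W[...,2]<142)
    q=W[m]; print(f,len(q),rect(q),np.median(q[:,2]))
E
```

```text
pics/wrist1.npz 4361 (array([490.4, 255.3]), array([14. , 79.4]), 73.6) 136.27116756818216
pics/side1.npz 563 (array([490.1, 257.3]), array([14.3, 80.7]), 73.8) 137.00485671788022
```

>>> play_rows(
  rows=[
    [0,[0,0,2.5],[0,0,0.01]],
    [0,[0,0,5.0],[0,0,0.01]],
    [0,[0,0,6.5],[0,0,0.01]],
    [0,[0,0,7.4],[0,0,0.01]],
    [0,[0,0,7.4],[0,0,0.01]],
    [255,[0,0,7.4],[0,0,0.01]],
    [255,[0,0,7.4],[0,0,0.01]],
    [255,[0,0,7.4],[0,0,0.01]],
    [255,[0,0,7.4],[0,0,0.01]],
    [255,[0,0,7.4],[0,0,0.01]],
    [255,[0,0,7.4],[0,0,0.01]],
    [255,[0,0,7.4],[0,0,0.01]],
  ],
  squeeze=80,
)

```text
clock: 2.25
eef_pos: [491.3, 256.2, 107.8]
tcp_rot: [3.141, 0.001, 2.859]
contact_force: [-0.6, -0.0, 4.2]
opening: 0.149
```

>>> play_rows(
  rows=[
    [255,[0,0,0],[0,0,0]],
    [255,[0,0,0],[0,0,0]],
    [255,[0,0,0],[0,0,0]],
  ],
  squeeze=80,
)

```text
clock: 2.5
eef_pos: [491.3, 256.2, 107.8]
tcp_rot: [3.141, 0.001, 2.859]
contact_force: [-0.7, -0.6, 6.8]
opening: 0.151
```

>>> play_rows(
  rows=[
    [255,[0,0,-0.5],[0,0,0]],
    [255,[0,0,-1.5],[0,0,0]],
    [255,[0,0,-3.0],[0,0,0]],
    [255,[0,0,-5.0],[0,0,0]],
    [255,[0,0,-7.5],[0,0,0]],
    [255,[0,0,-10.0],[0,0,0]],
    [255,[0,0,-12.0],[0,0,0]],
    [255,[0,0,-13.0],[0,0,0]],
    [255,[0,0,-13.0],[0,0,0]],
  ],
)

```text
clock: 3.25
eef_pos: [492.1, 256.5, 239.9]
tcp_rot: [3.139, 0.003, 2.859]
contact_force: [0.1, -0.3, -4.0]
opening: 0.15
```

```bash
python3 cap.py 2 scene side; python3 - <<'E'
import cv2,numpy as np
a=cv2.imread('pics/scene2.png')[60:300,220:480];b=cv2.imread('pics/side2.png')[200:440,160:420]
cv2.imwrite('pics/c2.png',np.hstack([cv2.resize(a,(390,360)),cv2.resize(b,(390,360))]))
E
```

```text
{'clock': np.float64(3.35), 'qpos': array([ 0.478,  0.237,  1.782, -0.   ,  1.123, -0.81 ]), 'eef_pos': array([490.601, 255.795, 236.753]), 'tcp_rot': array([-3.141, -0.   ,  2.859]), 'contact_force': array([-0.069,  0.477, -3.181]), 'wrist_torque': array([0.002, 0.079, 0.008]), 'opening': np.float64(0.149)}
```

View pics/c2.png

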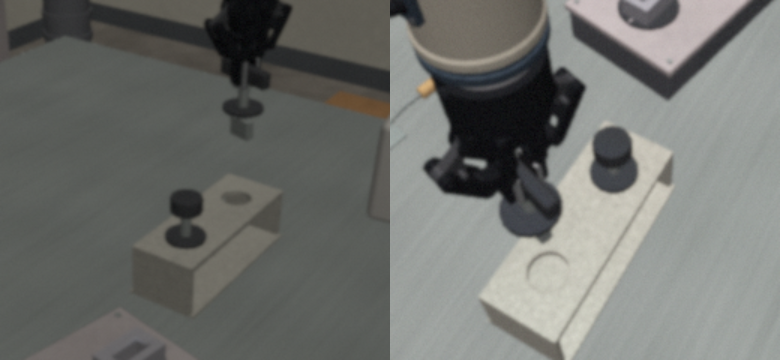

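The key is held upright and the knob key is still in place. Now I carry it over the open fastener.

>>> play_rows(
  rows=[
    [255,[-0.6,-1.5,0],[0,0,0.02]],
    [255,[-1.9,-4.5,0],[0,0,0.05]],
    [255,[-3.4,-8.2,0],[0,0,0.09]],
    [255,[-4.9,-11.9,0],[0,0,0.12]],
    [255,[-6.5,-15.6,0],[0,0,0.15]],
    [255,[-8.0,-19.3,0],[0,0,0.18]],
    [255,[-9.6,-23.0,0],[0,0,0.22]],
    [255,[-11.1,-26.7,0],[0,0,0.25]],
    [255,[-12.6,-30.4,0],[0,0,0.28]],
    [255,[-14.2,-34.1,0],[0,0,0.32]],
    [255,[-15.7,-37.8,0],[0,0,0.35]],
    [255,[-17.3,-41.5,0],[0,0,0.38]],
  ],
)

```text
clock: 4.35
eef_pos: [540.0, -192.5, 235.2]
tcp_rot: [-3.141, -0.003, 2.477]
contact_force: [1.0, -0.1, -3.5]
opening: 0.152
```

>>> play_rows(
  rows=[
    [255,[-2.2,-3.0,0.5],[0,0,0.02]],
    [255,[-3.2,-6.0,1.0],[0,0,0.05]],
    [255,[-3.8,-8.0,1.5],[0,0,0.07]],
    [255,[-3.8,-8.0,1.5],[0,0,0.07]],
    [255,[-3.8,-8.0,1.5],[0,0,0.07]],
  ],
)

```text
clock: 4.77
eef_pos: [520.5, -277.6, 220.0]
tcp_rot: [-3.141, -0.004, 2.407]
contact_force: [0.9, 0.6, -1.8]
opening: 0.15
```

```bash
python3 cap.py 3 wrist scene side; python3 - <<'E'
import cv2,numpy as np
a=cv2.imread('pics/scene3.png')[200:440,120:380];b=cv2.imread('pics/side3.png')[40:280,250:510]
cv2.imwrite('pics/c3.png',np.hstack([cv2.resize(a,(390,360)),cv2.resize(b,(390,360))]))
E
```

```text
{'clock': np.float64(4.917), 'qpos': array([-0.489,  0.31 ,  1.718,  0.   ,  1.115, -1.328]), 'eef_pos': array([ 522.059, -276.156,  221.608]), 'tcp_rot': array([ 3.142e+00, -1.000e-03,  2.410e+00]), 'contact_force': array([ 0.494,  0.229, -2.816]), 'wrist_torque': array([ 0.047, -0.025, -0.065]), 'opening': np.float64(0.15)}
```

View pics/c3.png

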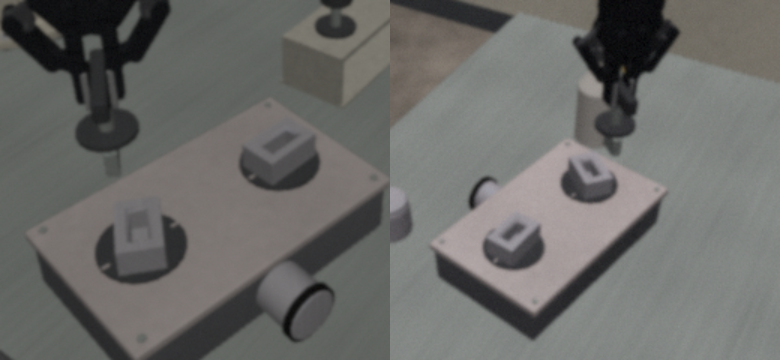

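View pics/wrist3.png

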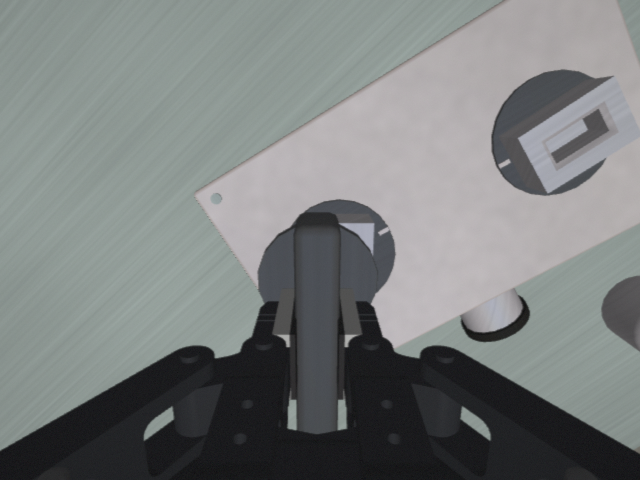

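The key is held well, but I stopped about 30 mm short. I rectify both views onto the z=102 plane to get the slot's centre and angle exactly.

```bash
python3 - <<'E'
from h import *
out=[]
for f,zz in [("pics/scene0.npz",102),("pics/side0.npz",102),("pics/scene3.npz",102),("pics/side3.npz",102)]:
    # 100x100mm around (551.5,-284), 4px/mm; cols = x, rows = -y
    y,x=np.mgrid[0:400,0:400]; X=551.5-50+x/4; Y=-284+50-y/4
    uv=pix(f,np.stack([X,Y,0*X+zz],-1).reshape(-1,3)).astype(np.float32).reshape(400,400,2)
    I=cv2.remap(np.load(f)['p'],uv[...,0],uv[...,1],cv2.INTER_CUBIC)
    cv2.line(I,(200,190),(200,210),(255,0,0)); cv2.line(I,(190,200),(210,200),(255,0,0))
    out.append(I[:,:,::-1])
    W,_=cloud(f); m=(np.hypot(W[...,0]-551.5,W[...,1]+284)<42)&(W[...,2]>99)&(W[...,2]<106)
    q=W[m][:,:3]; print(f,len(q),rect(q))
cv2.imwrite('pics/rect.png',cv2.resize(np.vstack([np.hstack(out[:2]),np.hstack(out[2:])]),(600,600)))
E
```

```text
pics/scene0.npz 898 (array([ 552.5, -284.4]), array([42. , 67.3]), 47.8)
pics/side0.npz 332 (array([ 551.3, -283.4]), array([44. , 66.3]), 47.1)
pics/scene3.npz 901 (array([ 552.8, -284.6]), array([42. , 67.8]), 47.9)
pics/side3.npz 332 (array([ 551.3, -283.5]), array([43.3, 67.2]), 48.4)
```

View pics/rect.png

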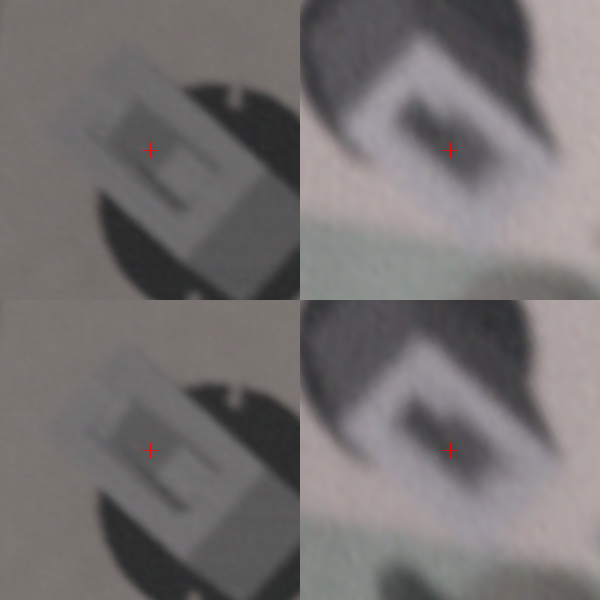

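```bash
python3 - <<'E'
from h import *
for f in ["pics/scene3.npz","pics/side3.npz","pics/wrist3.npz"]:
    W,p=cloud(f); d=np.hypot(W[...,0]-522,W[...,1]+276)
    for lo,hi in [(148,176),(186,200),(225,255)]:
        m=(d<45)&(W[...,2]>lo)&(W[...,2]<hi); q=W[m]
        if len(q)>20: print(f,lo,hi,len(q),rect(q),'z pct',np.percentile(q[:,2],[1,50,99]).round(1))
E
```

```text
pics/scene3.npz 148 176 166 (array([ 522.9, -277.7]), array([12.2, 31.7]), 47.3) z pct [151.  163.9 175.7]
pics/scene3.npz 186 200 854 (array([ 522.8, -277.9]), array([53.3, 51.7]), 55.1) z pct [188.1 193.6 198.6]
pics/scene3.npz 225 255 986 (array([ 523.6, -276.8]), array([38.8, 78.9]), 31.7) z pct [226.3 248.2 254.5]
pics/side3.npz 148 176 113 (array([ 521.9, -268.7]), array([12.3, 31.5]), 70.9) z pct [151.6 163.1 175.9]
pics/side3.npz 186 200 351 (array([ 521.1, -273.8]), array([50.8, 53.1]), 77.5) z pct [189.5 194.5 197.8]
pics/side3.npz 225 255 404 (array([ 519.6, -272.9]), array([39.4, 75.4]), 70.5) z pct [227.8 245.7 254.1]
pics/wrist3.npz 186 200 4060 (array([ 514.7, -273.6]), array([53. , 35.8]), 47.4) z pct [189.3 192.8 194.2]
pics/wrist3.npz 225 255 12270 (array([ 517.9, -275.8]), array([37.9, 72.1]), 67.2) z pct [227.4 248.4 253.8]
```

Both cameras agree that the key-to-slot shift is (30, -8) mm. The key isn't tilted.

>>> play_rows(
  rows=[
    [255,[-1.4,0.7,0],[0,0,0]],
    [255,[-2.8,1.4,1.0],[0,0,0]],
    [255,[-2.8,1.4,2.5],[0,0,0]],
    [255,[-2.8,1.4,3.5],[0,0,0]],
    [255,[-2.8,1.4,4.2],[0,0,0]],
    [255,[-2.8,1.4,4.2],[0,0,0]],
    [255,[-2.8,1.4,4.2],[0,0,0]],
  ],
)

```text
clock: 5.5
eef_pos: [551.9, -284.9, 180.1]
tcp_rot: [-3.141, -0.001, 2.409]
contact_force: [0.2, -0.6, -1.6]
opening: 0.149
```

```bash
python3 cap.py 4 scene side; python3 - <<'E'
import cv2,numpy as np
a=cv2.imread('pics/scene4.png')[270:410,140:290];b=cv2.imread('pics/side4.png')[80:220,310:460]
cv2.imwrite('pics/c4.png',np.hstack([cv2.resize(a,(390,360)),cv2.resize(b,(390,360))]))
from h import *
for f in ["pics/scene4.npz","pics/side4.npz"]:
    W,p=cloud(f); d=np.hypot(W[...,0]-552,W[...,1]+284)
    for lo,hi in [(113,132),(142,158)]:
        m=(d<45)&(W[...,2]>lo)&(W[...,2]<hi); q=W[m]
        if len(q)>20: print(f,lo,hi,len(q),rect(q),'z pct',np.percentile(q[:,2],[1,50,99]).round(1))
E
```

```text
{'clock': np.float64(5.6), 'qpos': array([-0.479,  0.398,  1.687,  0.   ,  1.056, -1.318]), 'eef_pos': array([ 552.478, -285.526,  181.056]), 'tcp_rot': array([3.141e+00, 1.000e-03, 2.409e+00]), 'contact_force': array([ 0.961, -0.763, -2.288]), 'wrist_torque': array([-0.002, -0.067,  0.002]), 'opening': np.float64(0.148)}
pics/scene4.npz 113 132 109 (array([ 559.6, -291. ]), array([12. , 15.4]), 47.2) z pct [113.3 122.8 131.1]
pics/scene4.npz 142 158 870 (array([ 554.5, -286.7]), array([52.9, 51.4]), 49.8) z pct [147.8 153.  156.4]
pics/side4.npz 113 132 78 (array([ 552.8, -278.9]), array([13.9, 34. ]), 72.9) z pct [113.2 121.9 131.2]
pics/side4.npz 142 158 307 (array([ 552.1, -279.9]), array([47.7, 53.9]), 86.8) z pct [148.9 154.2 157.2]
```

View pics/c4.png

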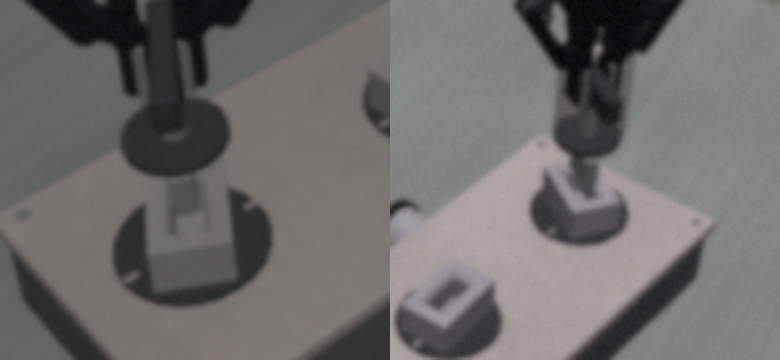

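>>> play_rows(
  rows=[
    [255,[0.1,0,0.4],[0,0,0]],
    [255,[0.1,0,0.8],[0,0,0]],
    [255,[0.1,0,1.0],[0,0,0]],
    [255,[0.1,0,1.2],[0,0,0]],
    [255,[0.1,0,1.4],[0,0,0]],
    [255,[0.1,0,1.6],[0,0,0]],
    [255,[0.1,0,1.6],[0,0,0]],
    [255,[0.1,0,1.6],[0,0,0]],
  ],
)

```text
clock: 6.27
eef_pos: [551.4, -284.9, 164.1]
tcp_rot: [-3.142, -0.0, 2.409]
contact_force: [0.4, -0.2, -3.0]
opening: 0.15
```

```bash
python3 cap.py 5 scene
```

```text
{'clock': np.float64(6.317), 'qpos': array([-0.479,  0.415,  1.703, -0.   ,  1.024, -1.317]), 'eef_pos': array([ 551.521, -284.916,  164.272]), 'tcp_rot': array([-3.142, -0.   ,  2.409]), 'contact_force': array([-0.832,  0.084, -3.068]), 'wrist_torque': array([-0.011,  0.015,  0.023]), 'opening': np.float64(0.146)}
```

The blade is 8 mm into the slot with no contact force. I go on down to the floor.

>>> play_rows(
  rows=[
    [255,[0,0,0.3],[0,0,0]],
    [255,[0,0,0.6],[0,0,0]],
    [255,[0,0,0.9],[0,0,0]],
    [255,[0,0,1.2],[0,0,0]],
    [255,[0,0,1.4],[0,0,0]],
    [255,[0,0,1.5],[0,0,0]],
    [255,[0,0,1.6],[0,0,0]],
    [255,[0,0,1.6],[0,0,0]],
  ],
)

```text
clock: 6.98
eef_pos: [551.5, -284.9, 148.8]
tcp_rot: [3.142, 0.0, 2.409]
contact_force: [-2.2, 1.4, 2.2]
opening: 0.153
```

>>> play_rows(
  rows=[
    [255,[0,0,0.1],[0,0,0]],
    [255,[0,0,0.1],[0,0,0]],
    [255,[0,0,0.2],[0,0,0]],
    [255,[0,0,0.2],[0,0,0]],
  ],
)

```text
clock: 7.32
eef_pos: [551.9, -285.1, 148.6]
tcp_rot: [3.141, 0.001, 2.409]
contact_force: [-6.1, 2.8, 18.2]
opening: 0.146
```

```bash
python3 cap.py 6 scene
```

```text
{'clock': np.float64(7.367), 'qpos': array([-0.479,  0.433,  1.715,  0.   ,  0.993, -1.317]), 'eef_pos': array([ 551.939, -285.108,  148.661]), 'tcp_rot': array([3.141e+00, 1.000e-03, 2.409e+00]), 'contact_force': array([-5.59 ,  3.323, 18.461]), 'wrist_torque': array([ 0.649,  1.271, -0.011]), 'opening': np.float64(0.146)}
```

Seated: the height is 148.6 against 148 expected, with 18 N on the floor. Now I turn clockwise, which is positive about tool z.

>>> play_rows(
  rows=[
    [255,[0,0,-0.1],[0,0,0.04]],
    [255,[0,0,-0.1],[0,0,0.12]],
    [255,[0,0,-0.1],[0,0,0.2]],
    [255,[0,0,-0.1],[0,0,0.28]],
    [255,[0,0,-0.1],[0,0,0.36]],
    [255,[0,0,-0.1],[0,0,0.44]],
    [255,[0,0,-0.1],[0,0,0.52]],
    [255,[0,0,-0.1],[0,0,0.6]],
    [255,[0,0,-0.1],[0,0,0.68]],
    [255,[0,0,-0.1],[0,0,0.76]],
    [255,[0,0,-0.1],[0,0,0.84]],
    [255,[0,0,-0.1],[0,0,0.84]],
  ],
)

```text
clock: 8.37
eef_pos: [551.6, -285.5, 148.7]
tcp_rot: [3.141, 0.001, 1.564]
contact_force: [-4.3, 0.6, 9.9]
opening: 0.144
```

```bash
python3 cap.py 7 scene
```

```text
{'clock': np.float64(8.417), 'qpos': array([-4.800e-01,  4.330e-01,  1.714e+00, -1.000e-03,  9.930e-01,
       -4.760e-01]), 'eef_pos': array([ 551.646, -285.518,  148.714]), 'tcp_rot': array([3.141e+00, 1.000e-03, 1.568e+00]), 'contact_force': array([-3.469, -0.312,  9.366]), 'wrist_torque': array([-0.031,  0.941, -0.002]), 'opening': np.float64(0.147)}
```

View pics/scene7.png

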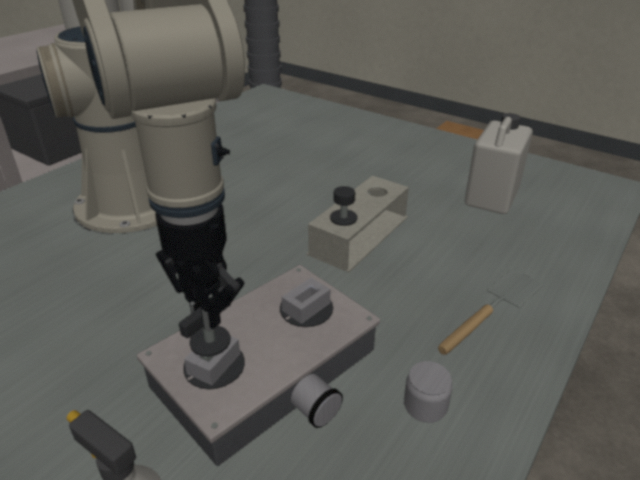

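The fastener is turning with the key. I continue in smaller steps toward the stop.

>>> play_rows(
  rows=[
    [255,[0,0,0],[0,0,0.06]],
    [255,[0,0,0],[0,0,0.12]],
    [255,[0,0,0],[0,0,0.18]],
    [255,[0,0,0],[0,0,0.22]],
    [255,[0,0,0],[0,0,0.26]],
    [255,[0,0,0],[0,0,0.28]],
  ],
)

```text
clock: 8.92
eef_pos: [551.2, -285.4, 148.7]
tcp_rot: [3.141, 0.001, 1.287]
contact_force: [-5.9, 0.3, 10.9]
opening: 0.152
```

```bash
python3 cap.py 8 scene side;  python3 - <<'E'
from h import *
for f in ["pics/scene8.npz","pics/side8.npz","pics/scene0.npz","pics/side0.npz"]:
    W,p=cloud(f); 
    for c in [(551.5,-284),(585.5,-117)]:
        m=(np.hypot(W[...,0]-c[0],W[...,1]-c[1])<42)&(W[...,2]>99)&(W[...,2]<106)
        q=W[m]; print(f,len(q),rect(q))
E
```

```text
{'clock': np.float64(9.017), 'qpos': array([-4.800e-01,  4.320e-01,  1.715e+00, -1.000e-03,  9.940e-01,
       -1.960e-01]), 'eef_pos': array([ 551.237, -285.422,  148.696]), 'tcp_rot': array([3.141e+00, 1.000e-03, 1.288e+00]), 'contact_force': array([-5.844, -0.057, 11.577]), 'wrist_torque': array([0.089, 1.259, 0.039]), 'opening': np.float64(0.152)}
pics/scene8.npz 529 (array([ 553. , -284.7]), array([65. , 43.9]), 81.2)
pics/scene8.npz 661 (array([ 585.9, -117.9]), array([67.2, 44.4]), 82.6)
pics/side8.npz 202 (array([ 551.6, -283.1]), array([67.9, 43.1]), 81.6)
pics/side8.npz 418 (array([ 584.7, -116.8]), array([66.6, 43.9]), 82.2)
pics/scene0.npz 898 (array([ 552.5, -284.4]), array([42. , 67.3]), 47.8)
pics/scene0.npz 658 (array([ 585.8, -117.8]), array([67.6, 44.3]), 81.1)
pics/side0.npz 332 (array([ 551.3, -283.4]), array([44. , 66.3]), 47.1)
pics/side0.npz 432 (array([ 584.3, -116.9]), array([67.1, 44.1]), 82.9)
```

The fastener now reads 81.4° and the locked one about 82°, while the line of centres is 79°. I push on to feel the stop.

>>> play_rows(
  rows=[
    [255,[0,0,0],[0,0,0.03]],
    [255,[0,0,0],[0,0,0.06]],
    [255,[0,0,0],[0,0,0.06]],
  ],
)

```text
clock: 9.27
eef_pos: [551.2, -285.4, 148.7]
tcp_rot: [3.142, 0.001, 1.228]
contact_force: [-6.2, -0.1, 11.0]
opening: 0.152
```

```bash
cat > m.py <<'E'
import sys
from h import *
for n in ["scene","side"]:
    W,p=cloud(f"pics/{n}{sys.argv[1]}.npz")
    for c in [(551.5,-284),(585.5,-117)]:
        m=(np.hypot(W[...,0]-c[0],W[...,1]-c[1])<42)&(W[...,2]>99)&(W[...,2]<106)
        print(n,rect(W[m]))
    m=(np.hypot(W[...,0]-551.5,W[...,1]+284)<45)&(W[...,2]>171)&(W[...,2]<182); q=W[m]
    if len(q)>20: print(n,'bar',len(q),rect(q),np.median(q[:,2]))
E
python3 cap.py 9 scene side; python3 m.py 9
```

```text
{'clock': np.float64(9.367), 'qpos': array([-4.800e-01,  4.320e-01,  1.715e+00, -1.000e-03,  9.940e-01,
       -1.370e-01]), 'eef_pos': array([ 551.154, -285.366,  148.68 ]), 'tcp_rot': array([-3.142e+00,  1.000e-03,  1.229e+00]), 'contact_force': array([-6.194,  0.155, 10.842]), 'wrist_torque': array([0.095, 1.301, 0.08 ]), 'opening': np.float64(0.155)}
scene (array([ 553.6, -284.5]), array([65.3, 43.7]), 77.6)
scene (array([ 586. , -118.1]), array([65.8, 45.4]), 80.9)
scene bar 427 (array([ 557. , -288.5]), array([78.5, 33. ]), 57.4) 176.72974481642996
side (array([ 550.9, -281.8]), array([65.4, 43.5]), 77.0)
side (array([ 584.8, -117.3]), array([66.9, 43.6]), 82.2)
side bar 187 (array([ 550.3, -268.1]), array([41.8, 48.3]), 3.4) 177.24360558478156
```

>>> play_rows(
  rows=[
    [255,[0,0,0],[0,0,0.03]],
    [255,[0,0,0],[0,0,0.06]],
    [255,[0,0,0],[0,0,0.06]],
  ],
)

```text
clock: 9.62
eef_pos: [551.2, -285.3, 148.7]
tcp_rot: [3.141, 0.001, 1.17]
contact_force: [-5.3, 0.2, 11.4]
opening: 0.148
```

```bash
python3 cap.py 10 scene side; python3 m.py 10
```

```text
{'clock': np.float64(9.717), 'qpos': array([-0.479,  0.432,  1.715, -0.002,  0.994, -0.079]), 'eef_pos': array([ 551.189, -285.288,  148.706]), 'tcp_rot': array([3.142e+00, 1.000e-03, 1.171e+00]), 'contact_force': array([-6.279,  0.407, 12.001]), 'wrist_torque': array([0.292, 1.164, 1.321]), 'opening': np.float64(0.147)}
scene (array([ 552.9, -284.5]), array([65.4, 43.7]), 78.6)
scene (array([ 586.1, -118.2]), array([66.8, 45.1]), 82.3)
scene bar 440 (array([ 554.9, -287. ]), array([78.3, 37.7]), 52.4) 176.8464023876821
side (array([ 551.5, -282.2]), array([64.9, 43.9]), 77.6)
side (array([ 584.5, -116.9]), array([67.9, 44. ]), 83.1)
side bar 175 (array([ 555.8, -267.2]), array([45.8, 42. ]), 73.9) 177.22470136835295
```

The torque rose to 1.3 N m and the fastener stayed at about 78°, so it is at the stop. I relax the twist and the downward press, then release.

>>> play_rows(
  rows=[
    [255,[0,0,-0.05],[0,0,-0.03]],
    [255,[0,0,-0.1],[0,0,-0.06]],
    [255,[0,0,-0.1],[0,0,-0.06]],
    [255,[0,0,-0.1],[0,0,-0.06]],
  ],
)

```text
clock: 10.05
eef_pos: [551.1, -285.2, 148.8]
tcp_rot: [-3.141, 0.001, 1.228]
contact_force: [-5.7, -0.7, 6.1]
opening: 0.151
```

```bash
python3 cap.py 11
```

```text
{'clock': np.float64(10.05), 'qpos': array([-4.800e-01,  4.320e-01,  1.715e+00, -1.000e-03,  9.950e-01,
       -1.360e-01]), 'eef_pos': array([ 551.079, -285.198,  148.767]), 'tcp_rot': array([-3.141e+00,  1.000e-03,  1.228e+00]), 'contact_force': array([-5.728, -0.747,  6.124]), 'wrist_torque': array([-0.147,  1.153,  0.275]), 'opening': np.float64(0.151)}
```

>>> play_rows(
  rows=[
    [210,[0,0,0],[0,0,0]],
    [200,[0,0,0],[0,0,0]],
    [180,[0,0,0],[0,0,0]],
    [140,[0,0,0],[0,0,0]],
    [60,[0,0,0],[0,0,0]],
    [0,[0,0,0],[0,0,0]],
    [0,[0,0,0],[0,0,0]],
    [0,[0,0,0],[0,0,0]],
    [0,[0,0,0],[0,0,0]],
    [0,[0,0,0],[0,0,0]],
  ],
)

```text
clock: 10.88
eef_pos: [551.5, -284.9, 148.3]
tcp_rot: [-3.142, -0.0, 1.229]
contact_force: [-0.3, 0.3, 0.8]
opening: 0.999
```

```bash
python3 cap.py 12 scene side; python3 m.py 12; python3 - <<'E'
import cv2,numpy as np
a=cv2.imread('pics/scene12.png')[240:420,120:315];b=cv2.imread('pics/side12.png')[60:240,290:485]
cv2.imwrite('pics/c12.png',np.hstack([cv2.resize(a,(390,360)),cv2.resize(b,(390,360))]))
E
```

```text
{'clock': np.float64(10.983), 'qpos': array([-0.479,  0.433,  1.715, -0.   ,  0.994, -0.137]), 'eef_pos': array([ 551.468, -284.874,  148.266]), 'tcp_rot': array([-3.142,  0.   ,  1.229]), 'contact_force': array([-0.199,  0.753, -0.44 ]), 'wrist_torque': array([-0.014,  0.   ,  0.043]), 'opening': np.float64(1.003)}
scene (array([ 553.2, -284.5]), array([65.2, 44.7]), 77.4)
scene (array([ 585.2, -117.8]), array([66.4, 45.6]), 81.9)
scene bar 436 (array([ 542.1, -295.6]), array([45.7, 83.2]), 44.8) 177.01299858722234
side (array([ 550.8, -282.8]), array([65.1, 43.5]), 77.9)
side (array([ 584.5, -117. ]), array([67.6, 44.4]), 81.7)
side bar 238 (array([ 557.2, -282.1]), array([61.7, 76.5]), 25.5) 177.4556517965019
```

View pics/c12.png

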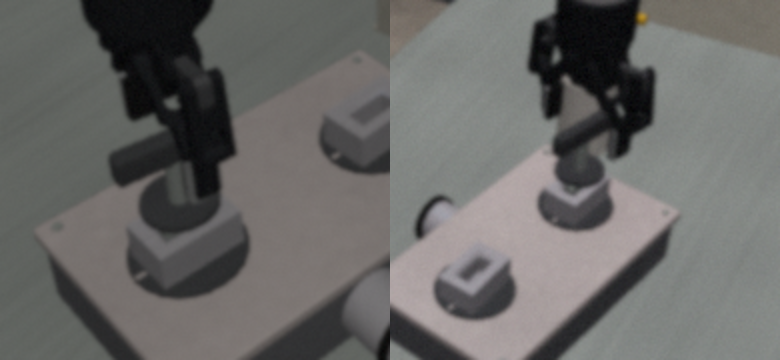

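Released, with forces back to zero and the key upright. I withdraw straight up and check from there.

>>> play_rows(
  rows=[
    [0,[0,0,-1.0],[0,0,0]],
    [0,[0,0,-3.0],[0,0,0]],
    [0,[0,0,-6.0],[0,0,0]],
    [0,[0,0,-9.0],[0,0,0]],
    [0,[0,0,-12.0],[0,0,0]],
    [0,[-3.0,0,-14.0],[0,0,0]],
    [0,[-6.0,0,-14.0],[0,0,0]],
    [0,[-8.0,0,-14.0],[0,0,0]],
    [0,[-8.0,0,-14.0],[0,0,0]],
  ],
)

```text
clock: 11.73
eef_pos: [523.6, -363.5, 289.8]
tcp_rot: [3.14, 0.002, 1.226]
contact_force: [-0.1, 0.6, -0.4]
opening: 0.998
```

```bash
python3 cap.py 13 scene side wrist; python3 m.py 13; python3 - <<'E'
import cv2,numpy as np
a=cv2.imread('pics/scene13.png')[150:420,120:412];b=cv2.imread('pics/wrist13.png')
cv2.imwrite('pics/c13.png',np.hstack([cv2.resize(a,(390,360)),cv2.resize(b,(390,360))]))
E
```

```text
{'clock': np.float64(11.883), 'qpos': array([-0.604,  0.324,  1.545,  0.   ,  1.273, -0.261]), 'eef_pos': array([ 524.589, -359.884,  288.518]), 'tcp_rot': array([-3.141e+00, -1.000e-03,  1.228e+00]), 'contact_force': array([-0.323,  0.499, -0.078]), 'wrist_torque': array([-0.027, -0.01 , -0.041]), 'opening': np.float64(1.0)}
scene (array([ 552.8, -284.5]), array([64.8, 44.7]), 78.6)
scene (array([ 585.9, -117.7]), array([67.9, 44.9]), 83.7)
scene bar 661 (array([ 552.8, -285.5]), array([79.8, 16.4]), 71.6) 177.02326839947688
side (array([ 552. , -282.6]), array([64.6, 45.4]), 79.0)
side (array([ 584.4, -117.4]), array([68.1, 44.6]), 83.4)
side bar 226 (array([ 551. , -282.5]), array([79.4, 15.2]), 70.9) 177.62567868588917
```

View pics/c13.png

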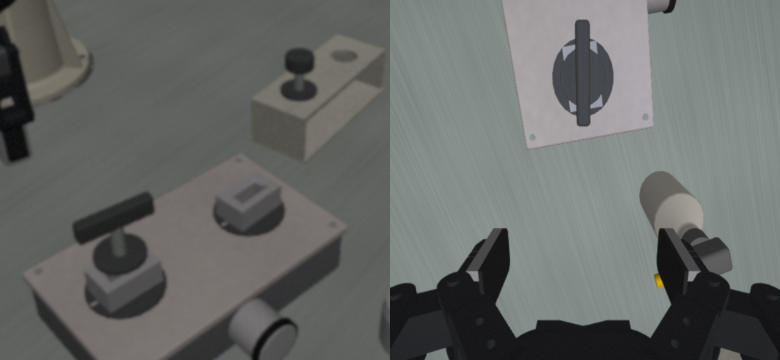

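The key stands upright with its bar top at 177.3 mm (178 expected). The fastener is at about 79°, along the housing, and the arm is clear. I hand it in.

```bash
python3 -c "
from rig import r
print(r.sign_off())"
```

```text
the job is handed in; nothing more can be done
None
```

The open fastener is locked. The T-key stands upright in its slot, released, and the round-knobbed key is still in the stand. It took about 12 s of the 45 s allowed, and the sign-off gave no verdict.

- **Seating:** I pressed the blade to the slot floor with about 18 N. After release the top of the key's bar reads 177.0–177.6 mm, against 178 mm if fully home.
- **Locking:** I turned the key clockwise until the torque jumped from under 0.1 to 1.3 N m and the fastener stopped moving. The fastener now reads 78.6–79.0°, matching the housing's long side at about 79°.
- **Key angle:** the key itself stands at about 71°, turned past the fastener by the play in the slot.
- **After release:** the contact force is about zero, and the arm is raised and moved aside.

**Disagreement between checks:** the fastener that was already locked reads about 82–83°, a few degrees off the housing axis. I take this as measurement error and went by the felt stop and the housing axis instead.

**Correction on the way:** my first carry stopped about 30 mm short of the slot because of an arithmetic slip. I corrected it from the camera images before inserting the key.

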